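# Crank the green-capped sample into its hood

### The job

Two hand-cranked loaders are screwed to the table, each with a sample tube lying in its cradle. Turn the crank of the one with the green-capped tube clockwise (seen from above), through more than a full turn, until it comes to its stop and the tube is fully home under the white hood, then let go. Leave the crank of the loader with the blue-capped tube alone.

Things in the scene. Friction and masses are not known exactly. Their poses are not given: they have to be found in the camera images.
- green_crank (a joint): Crank angle in rad of the loader with the green-capped tube, growing clockwise seen from above (yellow arrow on its plate). It starts between 0 and 1.2; 8.4 is the stop, tube fully home. Needs about 1 N at the knob and stays where left; 5 mm of cradle travel per rad. Loader: grey plate 200 x 104 mm fixed to the table, crank at one end, tube in the middle, white hood 50 mm high at the other end.
- green_knob (a point): Middle of that crank's upright black knob, 92 mm above the table: a cylinder of 24 mm diameter from 68 to 114 mm above the table. It spins freely on its own upright axis, so a gripper can hold it and go round without turning. Below it is the aluminium crank arm, 16 mm wide, top 64 mm above the table; the hub on the crank's axis reaches 70 mm.
- green_axis (a point): Point on the upright axis of that crank, 92 mm above the table, level with the knob's middle. The knob's middle goes round it on a circle of 45 mm radius.
- blue_knob (a point): Middle of the same kind of knob on the other loader, an identical one that carries the blue-capped tube. It must be left alone.

How it is judged:
On the way:
1. the crank of the green-capped tube's loader is most of the way round (past 6 rad) (value of joint green_crank above 6 rad).
At the end, for the whole second after the job is handed in: The crank of the loader with the green-capped tube is at its inner stop (angle above 8.1 rad of 8.4, about 17 degrees of tolerance) and at rest, and the knob of the other loader is within 15 mm of where it started (value of joint green_crank above 8.1 rad and velocity of joint green_crank between -0.1 and 0.1 rad/s and distance of blue_knob from where it was at the start of the episode below 0.015 m); the robot touches nothing.
It fails at once if the crank of the blue-capped tube's loader is turned (its knob moves more than 15 mm) (distance of blue_knob from where it was at the start of the episode above 0.015 m).
It also fails if it takes over 48 s, if anything falls off the work surface, if the arm or the gripper's body presses on something with over 40 N, if the wrist force passes 120 N, or if a joint passes its speed limit or range.

### The arm

A 6-joint arm with a two-finger parallel gripper is mounted at the origin on a cart in front of the work surface, level with it; the furniture and walls round the work are solid. World frame = base frame: x ahead of the robot, y to its left, z up, the work surface at z = 0. Lengths are in m, angles in rad, forces in N, time in s.
With the tool pointing down it reaches from about 0.25 to 0.725 m from the base axis. Payload 4 kg.
Tool frame: the origin (TCP) lies between the finger pads; the fingertips stand 8 mm ahead of it and the grasp point (between the pads) lies 11 mm behind it (bot.tip_reach is the distance from the TCP to the fingertips, in m); z points along the fingers, y is the line along which they close (so a half turn about z gives the same grasp; the last joint's range is limited). The gripper opens to 85 mm and grips with 20 to 120 N. Pads are 22 mm wide; open, the fingers measure 114 mm over their backs; the gripper's body (76 mm by 85 mm) begins 54 mm behind the grasp point. The pads swing forward as they close: fully open they stand 13 mm farther back than shut.
Start: joints at [-1.25, 0.241, 0.005, 1.335, 0, 1.571], TCP at [0.158, -0.474, 0.239] pointing down, gripper open.
Joint ranges: [-2.72, 2.72], [-1.05, 1.87], [-1.09, 1.28], [-1.99, 2.15], [-1.42, 1.44], [-3.14, 3.14]. Speed limits (rad/s): [2.79, 2.79, 3.14, 3.14, 3.14, 3.14].

### API

Orientations are given as a unit quaternion [x, y, z, w].
In Python, from workcell import bot gives the robot as it stands.
- The arm moves only by the tool move_arm, never from a script. Its argument "deltas" is a list of rows, each a list of 7 numbers: the opening, from 0 (shut) to 1 (fully open), then the shift along the tool's x, y, z in mm, then the turn, a rotation vector about the tool's x, y, z in degrees. In form: [[gripper, tx, ty, tz, ax, ay, az], ...]. A call has 1 to 10 rows; each row shifts and turns the commanded pose from where the row before left it, along the tool's axes as they then stand; what a row does not reach is not made up. A row lasts 1/12 s, in which the tool goes at most 41.7 mm and 7.16 degrees, less where a joint would pass 70% of its speed; a pose out of reach is approached as far as the arm can. A call is refused whole if a number of a shift passes 41.7 or a number of a turn 7.16, either way. A call with a gripper value outside its range is refused whole. The fingers move at their own pace and stop on an object; the grip force is fixed at half the most. Time passes only in rows, so rows that do not move let the fingers close. It gives the time, the measured TCP pose, the force, the opening and the grip force at its end, in the units of the state.
- bot.get_obs(): the state, without advancing time (a new reading comes with each control period).
- bot.camera(name): name is "scene" or "top" or "wrist"; returns the picture (480x640x3 uint8, blue, green, red); there is no depth.
- bot.calibration(name): a dict with "K" (3x3 intrinsics, pixels), "position" and "orientation" of the camera in the world. Camera axes: x right, y down, z forward; pixel columns grow to the right and rows downward; lengths in m; the calibration is good to about 2 mm. The wrist camera is an equidistant fisheye: a pixel r from the principal point sees the ray r / f radians off the axis. A picture is of the moment at which its call begins: read the wrist's pose just before it. calibration takes no time and is no camera call; for the wrist camera it gives the pose at the moment of the call.
- bot.job_done(): hands the job in; it is judged then, once.
Trained networks look in the newest picture that a camera, given by its name, has taken for a name from the list of things; names that differ only in an ending like _2 or _b are one class to them, and where a whole thing is asked for, a point or a joint stands for the part that bears it (a point fixed in the world has none). Each returns a list of dicts, best first, with "conf" (0 to 1); they miss things now and then, are a little off and sometimes report something else, mostly with a low value. They report only what shows in the picture. A call takes as long as a camera call.
- bot.outline_of(query, camera): "pixels" (480x640 bool, what is visible of it) and "rect" ([left, top, width, height] in pixels, round what is visible of it).
The state is a dict: "clock": time; "joint_pos": joint angles; "joint_vel": joint speeds; "tau": joint torques, N m; "eef_pos": TCP position; "tool_rot": TCP orientation; "ft_force": force on the tool from outside, world axes, zero at the start; "ft_torque": the same for the moment, N m; "grip_width": finger opening in m; "grasp_force": force on a finger pad.
Only numpy, scipy, OpenCV 4.12 (cv2) and the standard library are available. Lean on these libraries where they do the work, as an engineer would, in place of code of your own. Each camera call takes 0.05 s, during which the arm holds its last target. There are 200 camera calls.

## Working session

There is one attempt and no reset: what is moved stays moved. The work goes in short steps, Python scripts to look and compute and a tool call to move; the robot and the scene stay as the last step left them, time stands still between calls to the robot, and variables do not carry over. Pictures are saved under pics/ and viewed, at most 10 in all, crops included, and the job is handed in when it is done.

Besides the shell and the picture viewer there is one more tool, called after "Request:" as a command line: name --pt "numbers of a row" for each row, then --argument value for the rest. move_arm: Moves the arm, as the interface text tells. Its arguments: {"type":"object","properties":{"deltas":{"type":"array","items":{"type":"array","items":{"type":"number"}}}},"required":["deltas"]}

```bash
mkdir -p pics; cat > h.py <<'E'
import numpy as np, cv2
from scipy.spatial.transform import Rotation as R
from workcell import bot
def ray(cam,u,v):
    c=bot.calibration(cam);K=np.array(c["K"]);x=(u-K[0,2])/K[0,0];y=(v-K[1,2])/K[1,1]
    if cam=="wrist":
        r=np.hypot(x,y);d=np.array([np.sin(r)*x/max(r,1e-9),np.sin(r)*y/max(r,1e-9),np.cos(r)])
    else: d=np.array([x,y,1]);d/=np.linalg.norm(d)
    return np.array(c["position"]),R.from_quat(c["orientation"]).apply(d)
def tri(rs):
    A=sum(np.eye(3)-np.outer(d,d) for p,d in rs);b=sum((np.eye(3)-np.outer(d,d))@p for p,d in rs)
    return np.linalg.solve(A,b)
def atz(r,z): return r[0]+r[1]*(z-r[0][2])/r[1][2]
E
python3 - <<'E'
from h import *
ims=[]
for c in("scene","top"):
    im=bot.camera(c);cv2.imwrite(f"pics/{c}0.png",im)
    for q in("green_knob","blue_knob","green_crank"):
        for d in bot.outline_of(q,c)[:3]:
            ys,xs=np.nonzero(d["pixels"]);print(c,q,round(d["conf"],2),d["rect"],xs.mean().round(1),ys.mean().round(1),len(xs),atz(ray(c,xs.mean(),ys.mean()),.092).round(3))
    k=bot.calibration(c);print(np.round(k["position"],3),R.from_quat(k["orientation"]).as_matrix().round(2).tolist(),k["K"][0][0])
o=bot.get_obs();print(o["clock"],o["eef_pos"],o["tool_rot"],R.from_quat(o["tool_rot"]).as_matrix().round(2))
E
```

```text
scene green_knob 0.63 [374.4, 224.4, 13.5, 18.4] 379.5 233.6 200 [ 0.476 -0.157  0.092]
scene green_knob 0.43 [372.8, 223.2, 15.4, 24.9] 379.9 234.1 233 [ 0.474 -0.157  0.092]
scene blue_knob 0.72 [212.7, 276.7, 13.1, 23.9] 220.6 290.3 224 [0.513 0.204 0.092]
scene green_crank 0.54 [375.8, 226.6, 12.9, 19.4] 379.9 234.5 226 [ 0.473 -0.156  0.092]
[-0.19   0.417  0.975] [[-0.52, -0.61, 0.59], [-0.85, 0.37, -0.37], [0.0, -0.7, -0.71]] 569.9696698185074
top green_crank 0.58 [376.3, 252.3, 24.9, 22.7] 388.0 263.1 302 [ 0.492 -0.171  0.092]
[ 0.429 -0.033  1.19 ] [[0.0, -0.99, 0.1], [-1.0, -0.0, -0.0], [0.0, -0.1, -0.99]] 535.4138714929903
0.4 [ 0.15763568 -0.47441904  0.23917312] [ 9.87162699e-01  1.59717833e-01 -1.68901036e-05 -1.41782652e-04] [[ 0.95  0.32 -0.  ]
 [ 0.32 -0.95  0.  ]
 [ 0.   -0.   -1.  ]]
```

View pics/scene0.png

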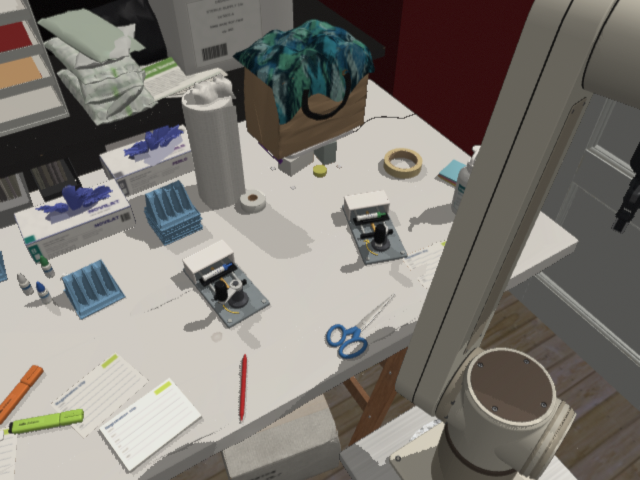

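View pics/top0.png

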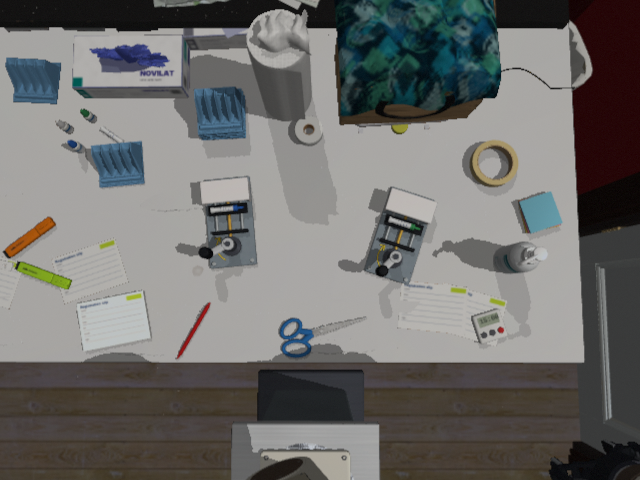

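The green-capped tube is in the right-hand loader: in the top view its cap is at about (403,224), the knob at about (382,270) and the hub at about (396,257). The blue loader is on the left, hub at about (228,243). I'll zoom in to measure.

```bash
python3 - <<'E'
import cv2,numpy as np
t=cv2.imread("pics/top0.png")[180:290,350:450];s=cv2.imread("pics/scene0.png")[180:270,335:415]
a=cv2.resize(t,(400,440),interpolation=cv2.INTER_CUBIC);b=cv2.resize(s,(392,440),interpolation=cv2.INTER_CUBIC)
cv2.imwrite("pics/crop.png",np.hstack([a,b]))
E
```

```text
(no output)
```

View pics/crop.png

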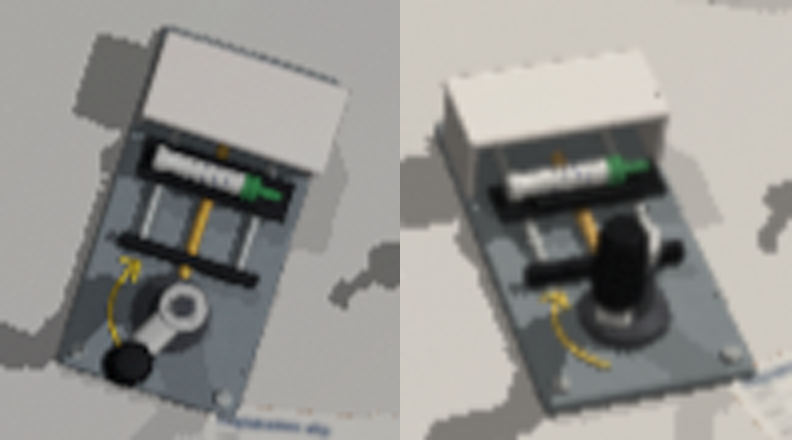

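The crops show the knob in the top view at (381.7,270.7), the hub at (395.7,256.7), and the knob's middle in the scene view at (379.9,233.5). The arrow runs clockwise, from the knob's side up towards the hood.

```bash
python3 - <<'E'
from h import *
kt=ray("top",381.7,270.7);ks=ray("scene",380.5,229)
k=tri([kt,ks]);print("knob tri",k.round(4),"top@.110",atz(kt,.110).round(4),"scene mid@.092",atz(ray("scene",379.9,233.5),.092).round(4))
h=atz(ray("top",395.7,256.7),.07);print("hub",h.round(4),"dist",np.linalg.norm((atz(kt,.11)-h)[:2]))
# blue
print("blue",atz(ray("top",206,253),.11).round(3),atz(ray("top",228,243),.07).round(3))
# plate corners at z~.012 and hood
for u,v in((365.0,271.5),(407.5,284.5)):print(atz(ray("top",u,v),.01).round(3))
for u,v in((392,187),(437,203)):print(atz(ray("top",u,v),.05).round(3))
c=bot.calibration("wrist");print(c["position"],R.from_quat(c["orientation"]).as_matrix().round(2).tolist(),bot.get_obs()["eef_pos"],bot.get_obs()["grip_width"])
E
```

```text
knob tri [ 0.4755 -0.1571  0.1065] top@.110 [ 0.4758 -0.1561  0.11  ] scene mid@.092 [ 0.4756 -0.1581  0.092 ]
hub [ 0.5069 -0.1903  0.07  ] dist 0.04622100537469307
blue [0.51  0.199 0.11 ] [0.535 0.162 0.07 ]
[ 0.478 -0.131  0.01 ]
[ 0.45  -0.224  0.01 ]
[ 0.659 -0.187  0.05 ]
[ 0.625 -0.283  0.05 ]
[ 0.23738368 -0.44797533  0.37270782] [[0.31, -0.9, -0.31], [-0.95, -0.3, -0.1], [-0.0, 0.33, -0.95]] [ 0.15763568 -0.47441904  0.23917312] 0.08572534632891074
```

Request:
move_arm --pt "1 33.5 -16.7 0 0 0 0" --pt "1 33.5 -16.7 0 0 0 0" --pt "1 33.5 -16.7 0 0 0 0" --pt "1 33.5 -16.7 0 0 0 0" --pt "1 33.5 -16.7 0 0 0 0" --pt "1 33.5 -16.7 0 0 0 0" --pt "1 33.5 -16.7 0 0 0 0" --pt "1 33.5 -16.7 0 0 0 0" --pt "1 33.5 -16.7 0 0 0 0" --pt "1 33.5 -16.7 0 0 0 0"

```text
clock: 1.23
eef_pos: [0.424, -0.2088, 0.2395]
tool_rot: [0.987, 0.16, 0.0, 0.0]
ft_force: [0.1, -1.0, 0.0]
grip_width: 0.0859
grasp_force: 0.0
```

Request:
move_arm --pt "1 33.5 -16.7 0 0 0 0" --pt "1 33.2 -16.9 0 0 0 0" --pt "1 0 0 0 0 0 0" --pt "1 0 0 0 0 0 0" --pt "1 0 0 0 0 0 0"

```text
clock: 1.65
eef_pos: [0.4753, -0.1574, 0.2391]
tool_rot: [0.987, 0.16, -0.001, -0.0]
ft_force: [-0.2, 0.7, -0.0]
grip_width: 0.0855
grasp_force: 0.0
```

```bash
python3 - <<'E'
from h import *
o=bot.get_obs();print(o["clock"],o["eef_pos"],R.from_quat(o["tool_rot"]).as_matrix().round(3).tolist(),o["joint_pos"])
im=bot.camera("wrist");cv2.imwrite("pics/w1.png",im)
for q in("green_knob","green_crank"):
    for d in bot.outline_of(q,"wrist")[:2]:
        ys,xs=np.nonzero(d["pixels"]);print(q,d["conf"],d["rect"],xs.mean(),ys.mean(),atz(ray("wrist",xs.mean(),ys.mean()),.1))
E
```

```text
1.65 [ 0.47527238 -0.15738626  0.23905817] [[0.949, 0.316, -0.001], [0.316, -0.949, -0.0], [-0.001, -0.0, -1.0]] [-3.19519746e-01  2.42731192e-01  7.13932492e-03  1.33613287e+00
 -4.47556326e-04  2.50056393e+00]
green_knob 0.88 [305.8, 207.8, 30.1, 41.0] 321.8917322834646 228.00984251968504 [ 0.47765831 -0.15780972  0.1       ]
green_knob 0.34 [306.8, 181.3, 78.2, 66.7] 341.6901157613535 213.30365093499555 [ 0.49340425 -0.16841015  0.1       ]
green_crank 0.74 [306.6, 183.7, 78.4, 63.4] 341.67616334283 213.3423551756885 [ 0.49335754 -0.16861919  0.1       ]
```

View pics/w1.png

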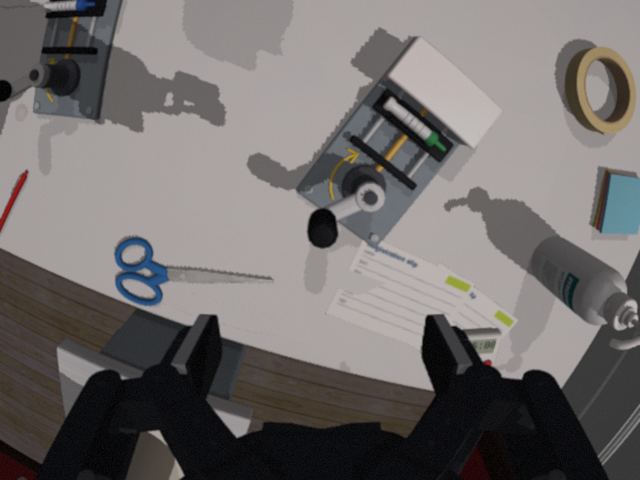

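The wrist view shows the knob at (322,228), midway between the fingers, and the hub at (370,197). This agrees with the first measurement to within 2 mm, so I'll descend and close.

Request:
move_arm --pt "1 1.4 0.6 38 0 0 0" --pt "1 0 0 38 0 0 0" --pt "1 0 0 38 0 0 0" --pt "1 0 0 25 0 0 0" --pt "1 0 0 14 0 0 0" --pt "1 0 0 0 0 0 0" --pt "0.1 0 0 0 0 0 0" --pt "0.1 0 0 0 0 0 0" --pt "0.1 0 0 0 0 0 0" --pt "0.1 0 0 0 0 0 0"

```text
clock: 2.63
eef_pos: [0.4783, -0.1582, 0.088]
tool_rot: [0.987, 0.159, 0.001, 0.001]
ft_force: [-0.2, -0.9, -0.7]
grip_width: 0.0386
grasp_force: 0.0
```

Request:
move_arm --pt "0.1 0 0 0 0 0 0" --pt "0.1 0 0 0 0 0 0" --pt "0.1 0 0 0 0 0 0" --pt "0.1 0 0 0 0 0 0"

```text
clock: 2.97
eef_pos: [0.4777, -0.1576, 0.0877]
tool_rot: [0.987, 0.16, 0.001, 0.0]
ft_force: [-1.2, 1.0, 4.9]
grip_width: 0.0225
grasp_force: 58.5
```

```bash
python3 - <<'E'
from h import *
o=bot.get_obs();print(o["clock"],o["eef_pos"],o["grip_width"],o["grasp_force"],o["ft_force"])
im=bot.camera("wrist");cv2.imwrite("pics/w2.png",im)
E
```

```text
2.9667 [ 0.47770761 -0.15756896  0.08770989] 0.022512055126813302 58.49669488146901 [-1.22130685  1.02436935  4.93856058]
```

View pics/w2.png

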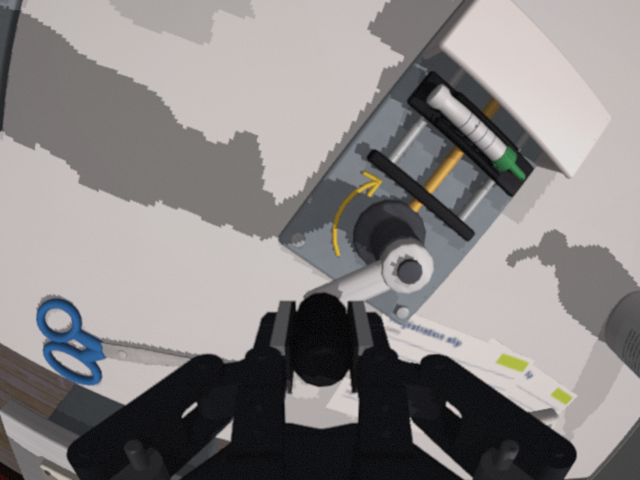

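The knob is between the pads (grip width 22.5 mm, 58 N) and the hub shows at (408,270). Next: pin down the axis and work out the rows for the arc.

```bash
cat > arc.py <<'E'
from h import *
import sys
# rows of the arc: args: axis x y, step deg, number
ax=np.array([float(sys.argv[1]),float(sys.argv[2])]);st=np.radians(float(sys.argv[3]));n=int(sys.argv[4])
o=bot.get_obs();p=np.array(o["eef_pos"])[:2];M=R.from_quat(o["tool_rot"]).as_matrix()
r=p-ax;ph=np.arctan2(r[1],r[0]);print("r",np.linalg.norm(r).round(4),"phi",np.degrees(ph).round(1),"F",np.round(o["ft_force"],1))
for i in range(1,n+1):
    q=ax+.045*np.array([np.cos(ph-st*i),np.sin(ph-st*i)]);d=M.T@np.r_[q-p,0]*1000;p=q;print(np.round(d[:2],1).tolist(),end=" ")
print()
E
python3 - <<'E'
from h import *
print(atz(ray("wrist",408,270),.07))
E
python3 arc.py 0.508 -0.190 12 8
```

```text
[ 0.50849994 -0.18851958  0.07      ]
r 0.0443 phi 133.0 F [-0.9  1.8  6.3]
[8.6, -3.6] [9.3, -1.1] [9.4, 0.9] [9.0, 2.8] [8.2, 4.6] [7.1, 6.2] [5.6, 7.6] [3.9, 8.6]
```

Request:
move_arm --pt "0.1 8.7 -3.3 0 0 0 0" --pt "0.1 9.3 -1.1 0 0 0 0" --pt "0.1 9.4 0.9 0 0 0 0" --pt "0.1 9 2.8 0 0 0 0" --pt "0.1 8.2 4.6 0 0 0 0" --pt "0.1 0 0 0 0 0 0" --pt "0.1 0 0 0 0 0 0"

```text
clock: 3.6
eef_pos: [0.5227, -0.147, 0.0878]
tool_rot: [0.987, 0.16, 0.002, 0.0]
ft_force: [1.6, 1.5, 5.5]
grip_width: 0.0221
grasp_force: 59.2
```

```bash
python3 arc.py 0.508 -0.1895 12 10
```

```text
r 0.045 phi 70.9 F [1.6 1.5 5.5]
[6.8, 6.5] [5.3, 7.8] [3.6, 8.7] [1.7, 9.3] [-0.3, 9.4] [-2.2, 9.1] [-4.1, 8.5] [-5.7, 7.5] [-7.2, 6.1] [-8.3, 4.5]
```

The forces are small and the radius reads 45 mm. I'll carry on.

Request:
move_arm --pt "0.1 6.8 6.5 0 0 0 0" --pt "0.1 5.3 7.8 0 0 0 0" --pt "0.1 3.6 8.7 0 0 0 0" --pt "0.1 1.7 9.3 0 0 0 0" --pt "0.1 -0.3 9.4 0 0 0 0" --pt "0.1 -2.2 9.1 0 0 0 0" --pt "0.1 -4.1 8.5 0 0 0 0" --pt "0.1 -5.7 7.5 0 0 0 0" --pt "0.1 0 0 0 0 0 0" --pt "0.1 0 0 0 0 0 0"

```text
clock: 4.43
eef_pos: [0.5486, -0.2111, 0.0879]
tool_rot: [0.987, 0.159, 0.002, 0.002]
ft_force: [3.7, -3.7, 2.7]
grip_width: 0.0224
grasp_force: 59.1
```

```bash
python3 arc.py 0.508 -0.1895 12 10
```

```text
r 0.0459 phi -28.0 F [ 3.7 -3.7  2.7]
[-8.1, 5.1] [-8.5, 4.1] [-9.1, 2.2] [-9.4, 0.3] [-9.3, -1.7] [-8.7, -3.6] [-7.8, -5.3] [-6.5, -6.8] [-4.9, -8.0] [-3.2, -8.9]
```

Request:
move_arm --pt "0.1 -7.5 5.3 0 0 0 0" --pt "0.1 -8.5 4.1 0 0 0 0" --pt "0.1 -9.1 2.2 0 0 0 0" --pt "0.1 -9.4 0.3 0 0 0 0" --pt "0.1 -9.3 -1.7 0 0 0 0" --pt "0.1 -8.7 -3.6 0 0 0 0" --pt "0.1 -7.8 -5.3 0 0 0 0" --pt "0.1 -6.5 -6.8 0 0 0 0" --pt "0.1 0 0 0 0 0 0" --pt "0.1 0 0 0 0 0 0"

```text
clock: 5.27
eef_pos: [0.4806, -0.2247, 0.0877]
tool_rot: [0.987, 0.16, 0.0, 0.0]
ft_force: [-1.6, -0.8, 8.1]
grip_width: 0.0221
grasp_force: 59.6
```

```bash
python3 arc.py 0.5084 -0.1898 12 10
```

```text
r 0.0446 phi -128.6 F [-1.6 -0.8  8.1]
[-4.6, -8.2] [-2.4, -9.1] [-0.5, -9.4] [1.5, -9.3] [3.4, -8.8] [5.1, -7.9] [6.6, -6.7] [7.9, -5.1] [8.8, -3.4] [9.3, -1.5]
```

Request:
move_arm --pt "0.1 -4.5 -8.2 0 0 0 0" --pt "0.1 -2.4 -9.1 0 0 0 0" --pt "0.1 -0.5 -9.4 0 0 0 0" --pt "0.1 1.5 -9.3 0 0 0 0" --pt "0.1 3.4 -8.8 0 0 0 0" --pt "0.1 5.1 -7.9 0 0 0 0" --pt "0.1 6.6 -6.7 0 0 0 0" --pt "0.1 7.9 -5.1 0 0 0 0" --pt "0.1 0 0 0 0 0 0" --pt "0.1 0 0 0 0 0 0"

```text
clock: 6.1
eef_pos: [0.4779, -0.1574, 0.0877]
tool_rot: [0.987, 0.16, 0.001, 0.0]
ft_force: [0.5, 1.2, 8.4]
grip_width: 0.022
grasp_force: 59.7
```

```bash
python3 arc.py 0.5084 -0.1898 12 10
```

```text
r 0.0445 phi 133.3 F [0.5 1.2 8.4]
[8.7, -3.5] [9.3, -1.1] [9.4, 0.8] [9.0, 2.8] [8.2, 4.6] [7.1, 6.2] [5.6, 7.5] [4.0, 8.5] [2.1, 9.2] [0.1, 9.4]
```

That is one full turn. The stop lies 53–121° further on, so I'll do 48° and then go gently.

Request:
move_arm --pt "0.1 8.6 -3.3 0 0 0 0" --pt "0.1 9.3 -1.1 0 0 0 0" --pt "0.1 9.4 0.8 0 0 0 0" --pt "0.1 9 2.8 0 0 0 0" --pt "0.1 0 0 0 0 0 0" --pt "0.1 0 0 0 0 0 0"

```text
clock: 6.6
eef_pos: [0.5127, -0.145, 0.0877]
tool_rot: [0.987, 0.16, 0.002, -0.0]
ft_force: [1.1, 2.5, 7.7]
grip_width: 0.022
grasp_force: 59.7
```

```bash
python3 arc.py 0.5084 -0.1898 6 14
```

```text
r 0.045 phi 84.5 F [1.1 2.5 7.7]
[4.2, 2.1] [4.0, 2.6] [3.7, 3.0] [3.3, 3.3] [3.0, 3.7] [2.6, 3.9] [2.1, 4.2] [1.7, 4.4] [1.2, 4.5] [0.7, 4.7] [0.2, 4.7] [-0.2, 4.7] [-0.7, 4.7] [-1.2, 4.6]
```

Request:
move_arm --pt "0.1 4.2 2.1 0 0 0 0" --pt "0.1 4 2.6 0 0 0 0" --pt "0.1 3.7 3 0 0 0 0" --pt "0.1 0 0 0 0 0 0"

```text
clock: 6.93
eef_pos: [0.5266, -0.1484, 0.0877]
tool_rot: [0.987, 0.16, 0.002, -0.001]
ft_force: [3.0, 3.4, 8.1]
grip_width: 0.0223
grasp_force: 59.5
```

Request:
move_arm --pt "0.1 3.3 3.3 0 0 0 0" --pt "0.1 3 3.7 0 0 0 0" --pt "0.1 0 0 0 0 0 0"

```text
clock: 7.18
eef_pos: [0.535, -0.1531, 0.0878]
tool_rot: [0.987, 0.16, 0.002, -0.001]
ft_force: [3.1, 2.9, 6.7]
grip_width: 0.0225
grasp_force: 59.5
```

Request:
move_arm --pt "0.1 2.6 3.9 0 0 0 0" --pt "0.1 2.1 4.2 0 0 0 0" --pt "0.1 0 0 0 0 0 0"

```text
clock: 7.43
eef_pos: [0.5423, -0.1596, 0.0878]
tool_rot: [0.987, 0.16, 0.002, -0.0]
ft_force: [4.1, 3.6, 5.6]
grip_width: 0.0222
grasp_force: 59.4
```

```bash
python3 arc.py 0.5084 -0.1898 6 8
```

```text
r 0.0454 phi 41.7 F [4.1 3.6 5.6]
[1.3, 4.6] [1.2, 4.6] [0.7, 4.7] [0.2, 4.7] [-0.3, 4.7] [-0.8, 4.6] [-1.3, 4.5] [-1.7, 4.4]
```

Request:
move_arm --pt "0.1 1.6 4.4 0 0 0 0" --pt "0.1 1.2 4.6 0 0 0 0" --pt "0.1 0 0 0 0 0 0"

```text
clock: 7.68
eef_pos: [0.5438, -0.1614, 0.0876]
tool_rot: [0.987, 0.161, -0.0, -0.007]
ft_force: [-5.4, 17.1, 15.8]
grip_width: 0.022
grasp_force: 60.9
```

Request:
move_arm --pt "0.1 0.7 4.7 0 0 0 0" --pt "0.1 0 0 0 0 0 0" --pt "0.1 0 0 0 0 0 0"

```text
clock: 7.93
eef_pos: [0.5441, -0.1618, 0.0874]
tool_rot: [0.987, 0.163, -0.002, -0.011]
ft_force: [-9.9, 27.4, 21.1]
grip_width: 0.0225
grasp_force: 61.7
```

```bash
python3 arc.py 0.5084 -0.1898 6 8
```

```text
r 0.0453 phi 38.1 F [-9.9 27.4 21.1]
[1.0, 4.6] [0.9, 4.6] [0.4, 4.7] [-0.1, 4.7] [-0.6, 4.7] [-1.1, 4.6] [-1.6, 4.4] [-2.0, 4.2]
```

The force rises and the knob stays put, so it's at the stop (7.9 rad turned since the start). I'll ease the command back, release and rise.

Request:
move_arm --pt "0.1 -2 -7 0 0 0 0" --pt "0.1 -0.5 -3 0 0 0 0" --pt "0.1 0 0 0 0 0 0"

```text
clock: 8.18
eef_pos: [0.5434, -0.1609, 0.0877]
tool_rot: [0.987, 0.161, 0.002, -0.001]
ft_force: [1.6, 5.2, 7.3]
grip_width: 0.0225
grasp_force: 59.8
```

Request:
move_arm --pt "0.5 0 0 0 0 0 0" --pt "0.8 0 0 0 0 0 0" --pt "0.8 0 0 0 0 0 0" --pt "0.8 0 0 0 0 0 0" --pt "0.8 0 0 0 0 0 0" --pt "0.8 0 0 -15 0 0 0" --pt "0.8 0 0 -35 0 0 0" --pt "0.8 0 0 -40 0 0 0" --pt "0.8 0 0 -40 0 0 0" --pt "0.8 -20 0 -20 0 0 0"

```text
clock: 9.02
eef_pos: [0.5273, -0.1702, 0.241]
tool_rot: [0.987, 0.161, 0.004, 0.002]
ft_force: [0.4, -0.5, 1.1]
grip_width: 0.0683
grasp_force: 0.0
```

Request:
move_arm --pt "0.8 -40 0 0 0 0 0" --pt "0.8 -40 0 0 0 0 0" --pt "0.8 -40 0 0 0 0 0" --pt "0.8 0 0 0 0 0 0" --pt "0.8 0 0 0 0 0 0"

```text
clock: 9.43
eef_pos: [0.4078, -0.2084, 0.2365]
tool_rot: [0.987, 0.158, -0.0, -0.0]
ft_force: [0.3, 0.0, 1.2]
grip_width: 0.0684
grasp_force: 0.0
```

```bash
python3 - <<'E'
from h import *
o=bot.get_obs();print(o["clock"],o["eef_pos"],o["ft_force"])
w=bot.camera("wrist");t=bot.camera("top")
cv2.imwrite("pics/end.png",np.hstack([cv2.resize(w,(400,300)),cv2.resize(t[180:290,340:487],(400,300))]))
for d in bot.outline_of("green_knob","wrist")[:1]:
    ys,xs=np.nonzero(d["pixels"]);k=atz(ray("wrist",xs.mean(),ys.mean()),.1);v=k[:2]-[.5084,-.1898];print(d["conf"],k,np.linalg.norm(v),np.degrees(np.arctan2(v[1],v[0])))
E
```

```text
9.4333 [ 0.40780134 -0.20843729  0.23647493] [0.30350302 0.00555873 1.24293287]
0.89 [ 0.54332552 -0.16118587  0.1       ] 0.04515042097867269 39.3274260030837
```

View pics/end.png

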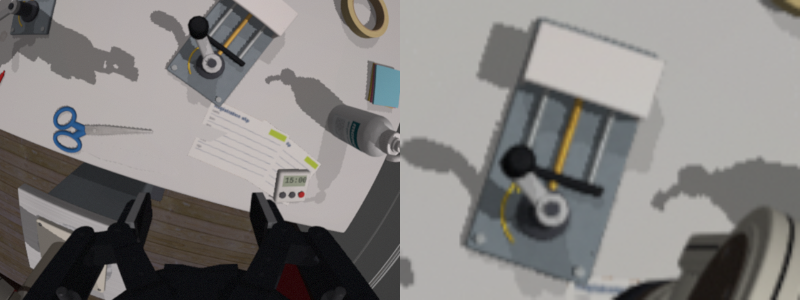

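The picture shows the tube gone under the hood, the knob at about 39° (within about 1° of where it stopped), and the gripper clear of everything. Handing in.

```bash
python3 -c "
from workcell import bot
print(bot.job_done())"
```

```text
the job is handed in; nothing more can be done
None
```

I turned the green-capped tube's crank clockwise about 7.9 rad to its stop, the tube is under the white hood, the gripper has let go, the blue loader was never approached, and the job was handed in at about 9.5 s (no verdict returned).

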